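# Unload the potting mould and line up the modules

### The job

Slide the steel straightedge over the green board until its far edge touches both brass pins. Then raise every potted module in the mould with the red lever of its well and lay them flat on the board, can up, in one neat row with gaps of about 3 cm, each with a short side squarely against the near edge of the straightedge and within its length. Leave the mould ready for the next fill, with all ejector pins pushed back down; the straightedge must still touch both pins, roughly centred on the board, and the spool, jar and loupe must be left alone.

Things in the scene. Friction and masses are not known exactly. Their poses are not given: they have to be found in the camera images.
- mould: aluminium potting mould 268 mm (its y) x 80 mm (its x) x 36 mm high, fixed, lever side (-x) facing the robot. Origin: centre of its underside, z up. Four wells in a row along y, 66 mm apart, well 1 at the +y end: each 41 mm (y) x 49 mm (x), 13 mm deep, so a module lies flush and cannot be gripped. In each floor a 24 mm ejector pin, raised through a hole when the lever is pressed.
- straightedge: steel straightedge 270 mm long (its y) x 30 mm wide (its x) x 6 mm thick, 0.25 kg, with a black plastic grip rib on top along the middle of its length: 150 mm long, 12 mm wide, rising to 24 mm above the underside. Origin: centre of the underside; x points to the long edge that goes against the pins, z up. It lies loose on the board, some centimetres on the robot's side of the pins and askew.
- board: dark green lay-out board with a pale 20 mm grid, 320 mm (its y) x 150 mm (its x) x 6 mm thick, fixed to the bench. Origin: centre of its underside; its working surface is 6 mm above that; x points away from the robot, towards the edge with the two pins.
- pin_left (a point): the left locating pin of the board: brass, 8 mm in diameter, 13 mm high, with a red collar painted round its foot. This point is on its axis, 3 mm above the board's surface; in the board's frame at x = +55 mm, y = +85 mm.
- pin_right (a point): the right locating pin of the board: brass, 8 mm in diameter, 13 mm high, with a red collar painted round its foot. This point is on its axis, 3 mm above the board's surface; in the board's frame at x = +55 mm, y = -85 mm.
- module_1: potted module: black resin block with a green circuit board and a bright metal can cast into its top; 46 mm (its x) x 38 mm (its y), resin and board 10 mm high, 13 mm with the can; 40 g. Origin: centre of its underside, z up. If present it starts in well 1 (underside 13 mm below the mould's top), its 46 mm length along the mould's x.
- module_2: potted module: black resin block with a green circuit board and a bright metal can cast into its top; 46 mm (its x) x 38 mm (its y), resin and board 10 mm high, 13 mm with the can; 40 g. Origin: centre of its underside, z up. If present it starts in well 2 (underside 13 mm below the mould's top), its 46 mm length along the mould's x.
- module_3: potted module: black resin block with a green circuit board and a bright metal can cast into its top; 46 mm (its x) x 38 mm (its y), resin and board 10 mm high, 13 mm with the can; 40 g. Origin: centre of its underside, z up. If present it starts in well 3 (underside 13 mm below the mould's top), its 46 mm length along the mould's x.
- module_4: potted module: black resin block with a green circuit board and a bright metal can cast into its top; 46 mm (its x) x 38 mm (its y), resin and board 10 mm high, 13 mm with the can; 40 g. Origin: centre of its underside, z up. If present it starts in well 4 (underside 13 mm below the mould's top), its 46 mm length along the mould's x.
- ejector_1 (a joint): rocker lever of well 1, rad: 0 = pad up, pin down; 0.34 = pad fully down, pin 14 mm up (the module's underside then stands 1 mm above the mould's top, resting on the pin). Pin height goes in proportion. It moves with about 4 N at the pad and stays where it is left; pushing the pin down brings it back to 0.
- ejector_2 (a joint): rocker lever of well 2, rad: 0 = pad up, pin down; 0.34 = pad fully down, pin 14 mm up (the module's underside then stands 1 mm above the mould's top, resting on the pin). Pin height goes in proportion. It moves with about 4 N at the pad and stays where it is left; pushing the pin down brings it back to 0.
- ejector_3 (a joint): rocker lever of well 3, rad: 0 = pad up, pin down; 0.34 = pad fully down, pin 14 mm up (the module's underside then stands 1 mm above the mould's top, resting on the pin). Pin height goes in proportion. It moves with about 4 N at the pad and stays where it is left; pushing the pin down brings it back to 0.
- ejector_4 (a joint): rocker lever of well 4, rad: 0 = pad up, pin down; 0.34 = pad fully down, pin 14 mm up (the module's underside then stands 1 mm above the mould's top, resting on the pin). Pin height goes in proportion. It moves with about 4 N at the pad and stays where it is left; pushing the pin down brings it back to 0.
- pad_1 (a point): middle of the top face of lever 1's red ribbed thumb pad (18 mm x 22 mm), 75 mm in front of the well's centre, about 25 mm above the bench when up; pressing it straight down by 10 mm is its whole travel.
- pad_2 (a point): middle of the top face of lever 2's red ribbed thumb pad (18 mm x 22 mm), 75 mm in front of the well's centre, about 25 mm above the bench when up; pressing it straight down by 10 mm is its whole travel.
- pad_3 (a point): middle of the top face of lever 3's red ribbed thumb pad (18 mm x 22 mm), 75 mm in front of the well's centre, about 25 mm above the bench when up; pressing it straight down by 10 mm is its whole travel.
- pad_4 (a point): middle of the top face of lever 4's red ribbed thumb pad (18 mm x 22 mm), 75 mm in front of the well's centre, about 25 mm above the bench when up; pressing it straight down by 10 mm is its whole travel.
- pin_top_1 (a point): centre of the top face of the brass ejector pin of well 1, on the well's axis: level with the well's floor (23 mm above the bench) when down, 14 mm higher when up; about 3 N on it push it (and its lever) back.
- pin_top_2 (a point): centre of the top face of the brass ejector pin of well 2, on the well's axis: level with the well's floor (23 mm above the bench) when down, 14 mm higher when up; about 3 N on it push it (and its lever) back.
- pin_top_3 (a point): centre of the top face of the brass ejector pin of well 3, on the well's axis: level with the well's floor (23 mm above the bench) when down, 14 mm higher when up; about 3 N on it push it (and its lever) back.
- pin_top_4 (a point): centre of the top face of the brass ejector pin of well 4, on the well's axis: level with the well's floor (23 mm above the bench) when down, 14 mm higher when up; about 3 N on it push it (and its lever) back.
- solder_spool: spool of solder with blue flanges, 54 mm wide, 38 mm high, standing at the side of the work; a bystander, leave it alone. Origin: centre of its underside.
- paste_jar: white jar, 56 mm wide, 42 mm high, at the side of the work; a bystander, leave it alone. Origin: centre of its underside.
- loupe: black eye loupe, 35 mm wide, 26 mm high, beside the work, at the left; a bystander, leave it alone. Origin: centre of its underside.
Not all that is in view belongs to the job. What is shaped like the module_3 but brown or purple is not meant.

How it is judged:
By the outcome, as a careful person would: the job done as asked, in the order asked, and still so for the second after the job is handed in, with the robot touching nothing.
Of module_1, module_2, module_3, module_4 only 2 to 3 are there at a start; the rules pass over those that are not, and their reading is None.
At some moment in a run one of straightedge, module_1, module_2, module_3, module_4 may be knocked a few centimetres aside while the robot is not near it.
Once in a run the grip may slacken for a moment while it holds something.
It also fails if it takes over 210 s, if anything falls off the work surface, if the arm or the gripper's body presses on something with over 40 N, if the wrist force passes 120 N, or if a joint passes its speed limit or range.

### The arm

A 7-joint arm with a two-finger parallel gripper is mounted at the origin on a cart in front of the work surface, level with it; the furniture and walls round the work are solid. World frame = base frame: x ahead of the robot, y to its left, z up, the work surface at z = 0. Lengths are in m, angles in rad, forces in N, time in s.
With the tool pointing down it reaches from about 0.425 to 0.8 m from the base axis. Payload 8.3 kg.
Tool frame: the origin (TCP) lies at the very end of the fingers, on their centre line; the grasp point (between the pads) lies grasp_offset behind it (grasp_offset is the distance from the TCP to the grasp point, in m); z points along the fingers, y is the line along which they close (so a half turn about z gives the same grasp; the last joint's range is limited). The gripper opens to 85 mm and grips with 20 to 120 N. Pads are 22 mm wide; open, the fingers measure 114 mm over their backs; the gripper's body (76 mm by 85 mm) begins 54 mm behind the grasp point. The pads swing forward as they close: fully open they stand 13 mm farther back than shut.
Start: joints at [-1.297, 0.383, 0.016, 1.37, -0.006, 1.388, -0.046], TCP at [0.206, 0.59, 0.231] pointing down, gripper open.
Joint ranges: [-2.95, 2.95], [-0.25, 2.06], [-1.52, 1.56], [0.18, 2.33], [-1.44, 4.58], [0.02, 2.06], [-3.01, 3.01]. Speed limits (rad/s): [2.39, 2.39, 3.01, 3.01, 3.14, 3.14, 3.14].

### API

Orientations are given as a rotation vector (axis times angle).
In Python, from plant import * gives the robot as it stands.
- The arm moves only by the shell command python3 -m jog 'ROWS' [FORCE]. ROWS is JSON, a list of rows, each a list of 3 entries, a list of its own where there are three numbers: the shift along the tool's x, y, z in mm, then the turn, a rotation vector about the tool's x, y, z in degrees, then the finger opening in mm, from 0 to 85.4. A call has 1 to 20 rows; each row shifts and turns the commanded pose from where the row before left it, along the tool's axes as they then stand; what a row does not reach is not made up. A row lasts 1/8 s, in which the tool goes at most 62.5 mm and 10.7 degrees, less where a joint would pass 70% of its speed; a pose out of reach is approached as far as the arm can. A call is refused whole if a number of a shift passes 62.5 or a number of a turn 10.7, either way. A call with a gripper value outside its range is refused whole. The fingers move at their own pace and stop on an object; FORCE is the grip in N (left out, the last holds). Time passes only in rows, so rows that do not move let the fingers close. It gives the time, the measured TCP pose, the force, the opening and the grip force at its end, in the units of the state.
- state(): the state, without advancing time (a new reading comes with each control period).
- capture(name): name is "scene" or "top"; returns a dict with "frame" (480x640x3 uint8, blue, green, red), "range_z" (480x640 float32, m along the optical axis (not along the pixel's ray), 0 where there is no reading), "fx", "fy", "cx", "cy" (pixels), "k1" (the pictures are not rectified: a ray, as slopes to the right and down, at radius r is drawn at 1 + k1 r^2 times it, then the intrinsics apply), "origin" and "attitude" of the camera in the world. Camera axes: x right, y down, z forward; pixel columns grow to the right and rows downward; lengths in m; the calibration is good to about 2 mm. A picture is of the moment at which its call begins.
- job_done(): hands the job in; it is judged then, once.
The state is a dict: "clock": time; "qpos": joint angles; "joint_vel": joint speeds; "tau": joint torques, N m; "position": TCP position; "orientation": TCP orientation; "wrist_force": force on the tool from outside, world axes, zero at the start; "moment": the same for the moment, N m; "opening": finger opening in m; "grasp_force": force on a finger pad.
Only numpy, scipy, OpenCV 4.12 (cv2) and the standard library are available. Lean on these libraries where they do the work, as an engineer would, in place of code of your own. Each camera call takes 0.05 s, during which the arm holds its last target. There are 200 camera calls.

## Working session

There is one attempt and no reset: what is moved stays moved. The work goes in short steps, Python scripts to look and compute and a shell command to move; the robot and the scene stay as the last step left them, time stands still between calls to the robot, and variables do not carry over. Pictures are saved under pics/ and viewed, at most 14 in all, crops included, and the job is handed in when it is done.

```bash
ls; mkdir -p pics
cat > h.py <<'E'
from plant import *
import numpy as np, cv2
from scipy.spatial.transform import Rotation as R
def shot(n,f=None):
    c=capture(n)
    if f: cv2.imwrite('pics/'+f,c['frame'])
    return c
def att(c):
    a=np.array(c['attitude'],float)
    return a if a.shape==(3,3) else R.from_rotvec(a).as_matrix()
def rays(c,px):
    K=np.array([[c['fx'],0,c['cx']],[0,c['fy'],c['cy']],[0,0,1.]])
    u=cv2.undistortPoints(np.array(px,float).reshape(-1,1,2),K,np.array([c['k1'],0,0,0.]))[:,0]
    return np.c_[u,np.ones(len(u))]@att(c).T
def onz(c,px,z):
    d=rays(c,px);o=np.array(c['origin']);return o+d*((z-o[2])/d[:,2])[:,None]
def st():
    s=state();print('t',round(s['clock'],2),'p',np.round(s['position'],4),'o',np.round(s['orientation'],3),'F',np.round(s['wrist_force'],1),'op',s['opening'],s['grasp_force'])
    return s
E
python3 - <<'E'
from h import *
s=state();print(s)
for n in('scene','top'):
    c=shot(n,n+'0.png');print({k:c[k] for k in c if k not in('frame','range_z')})
E
```

```text
pics
{'clock': 0.0, 'qpos': array([-1.2969129 ,  0.38422931,  0.01638937,  1.37114781, -0.00631397,
        1.38818945, -0.04650279]), 'joint_vel': array([-2.81786303e-03, -5.35209798e-04,  1.97761836e-03, -1.12739855e-03,
       -7.16967493e-04,  8.00553828e-06, -3.73543626e-04]), 'tau': array([-9.44356507e-04, -6.27581263e+01,  8.43691975e-01, -3.71824658e+01,
        1.65127753e-02,  1.42588990e-02, -4.57047051e-06]), 'position': array([0.20633902, 0.58943169, 0.23028736]), 'orientation': array([-5.26403194e-01, -3.09687417e+00,  2.98696345e-03]), 'wrist_force': array([-0.70794494,  0.01205545,  0.23334831]), 'moment': array([-0.04677682,  0.02876261, -0.00518403]), 'grasp_force': 0.0, 'opening': 0.0854480323095315}
{'fx': 577.0020023624447, 'fy': 577.0020023624447, 'cx': 319.5152996754608, 'cy': 244.1910264101635, 'k1': -0.06516085390705299, 'origin': array([-0.01141628, -0.2709878 ,  0.71003517]), 'attitude': array([-2.08821287,  1.08297888, -0.50707508])}
{'fx': 591.2729859298229, 'fy': 591.2729859298229, 'cx': 319.07511318265176, 'cy': 249.83301409873357, 'k1': 0.06794204513616492, 'origin': array([0.46290601, 0.13440016, 1.14145812]), 'attitude': array([-2.1743596 ,  2.15244326, -0.09479984])}
```

View pics/scene0.png

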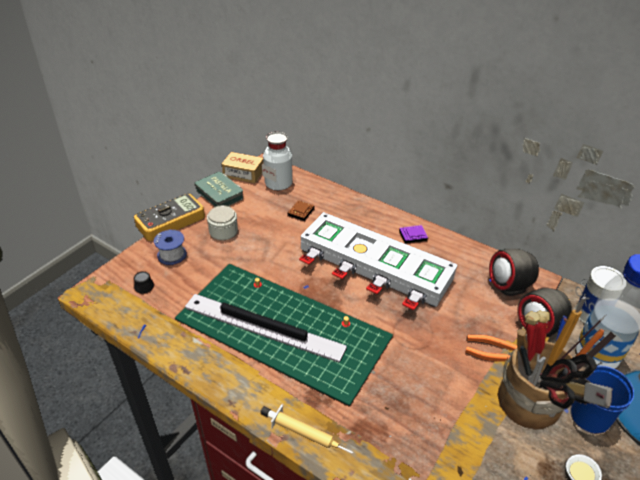

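View pics/top0.png

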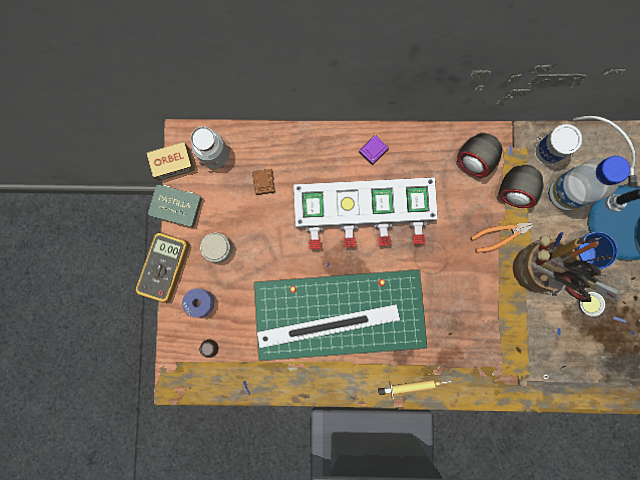

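The views show wells 1, 3 and 4 holding white/green modules (top view columns 313, 383 and 418, row 201). Well 2 is empty, with its brass pin at (348,203). The brown block (263,181) and purple block (373,150) are decoys lying outside the mould. The straightedge lies askew on the board from (258,340) to (398,313), and the pins are at (293,289) and (381,283).

```bash
cat >> h.py <<'E'
def big(m,k=3):
    m=cv2.morphologyEx(m.astype(np.uint8)*255,cv2.MORPH_CLOSE,np.ones((k,k)))
    return max(cv2.findContours(m,cv2.RETR_EXTERNAL,cv2.CHAIN_APPROX_NONE)[0],key=cv2.contourArea)
def roi(m,x0,y0,x1,y1):
    o=np.zeros(m.shape,bool);o[y0:y1,x0:x1]=m[y0:y1,x0:x1];return o
def rect(c,cnt,z):
    # min-area rectangle in world metres: centre, yaw of long axis relative to +y, sizes
    p=onz(c,cnt.reshape(-1,2),z)[:,:2]
    (cx,cy),(w,h),a=cv2.minAreaRect((p*1000).astype(np.float32))
    a=np.deg2rad(a)
    if h>w: w,h,a=h,w,a+np.pi/2
    y=np.rad2deg(np.arctan(np.tan(a-np.pi/2)))
    return np.round([cx,cy,y,w,h],1)
def hsv(c): return cv2.cvtColor(c['frame'],cv2.COLOR_BGR2HSV).transpose(2,0,1).astype(int)
E
python3 - <<'E'
from h import *
c=shot('top');h,s,v=hsv(c)
g=(h>65)&(h<90)&(s>90)
B=roi(g,230,250,450,370); print('board',rect(c,big(B,9),.006))
W=(s<50)&(v>140)
print('mould',rect(c,big(roi(W|g,285,170,445,235),5),.036))
print('steel',rect(c,big(roi((s<50)&(v>110),245,290,410,352),15),.012))
print('rib',rect(c,big(roi((v<50)&(s<80),280,310,375,345),3),.030))
red=((h<8)|(h>172))&(s>150)&(v>120)
for n,q in(('pads',(300,220,430,255)),('pins',(270,275,400,300))):
    k,l,S,ce=cv2.connectedComponentsWithStats(roi(red,*q).astype(np.uint8))
    for i in range(1,k):
        if S[i,4]>3: print(n,S[i],np.round(onz(c,[ce[i]],.025 if n=='pads' else .008)*1000,1))
for i,col in((1,313),(3,383),(4,418)):
    m=roi(g,col-16,183,col+16,222);print('mod',i,rect(c,big(m,5),.033))
for x,y in((330,250),(348,203),(295,205),(340,300),(330,326)):
    z=c['range_z'][y,x];d=rays(c,[(x,y)])[0];print((x,y),np.round(np.array(c['origin'])+d*z,4))
E
```

```text
board [454.3 109.8   5.  317.2 147.9]
mould [654.8  63.9   3.4 268.  105.7]
steel [448.6 128.9   4.8 278.7 114.5]
rib [444.2  62.3  45.2   7.9   3.9]
pads [413 235  12   9  82] [[598.2 -38.9  25. ]]
pads [379 236  12  10  69] [[594.1  27.   25. ]]
pads [309 239  12  10  80] [[586.7 157.7  25. ]]
pads [344 238  12   9  76] [[590.2  92.7  25. ]]
pins [379 279   4   7  11] [[515.9  32.5   8. ]]
pins [294 288   2   4   4] [[500.7 195.7   8. ]]
mod 1 [661.3 163.1 -89.2  44.3  36.1]
mod 3 [669.   32.  -85.7  44.5  36.8]
mod 4 [673.  -34.4 -85.8  44.8  37. ]
(330, 250) [5.781e-01 1.289e-01 2.000e-04]
(348, 203) [0.6668 0.0953 0.0216]
(295, 205) [0.6595 0.1961 0.0361]
(340, 300) [0.4817 0.1089 0.0027]
(330, 326) [0.4328 0.1278 0.0286]
```

```bash
cat >> h.py <<'E'
# board yaw 5, mould yaw 3.4 (deg); psi: tool x = (cos psi, sin psi), tool z down
def B(x,y,c=(454.3,109.8),a=5.0):
    a=np.deg2rad(a);return np.array([c[0]+x*np.cos(a)-y*np.sin(a),c[1]+x*np.sin(a)+y*np.cos(a)])
def go(x,y,z,psi):
    "remaining move in tool axes (mm, deg)"
    s=st();Rt=R.from_rotvec(s['orientation']).as_matrix()
    d=Rt.T@(np.array([x,y,z])-np.array(s['position'])*1000)
    p=np.deg2rad(psi);G=np.array([[np.cos(p),np.sin(p),0],[np.sin(p),-np.cos(p),0],[0,0,-1]]).T
    print('shift now-axes',np.round(d,1),'turn',np.round(np.rad2deg(R.from_matrix(Rt.T@G).as_rotvec()),1),
      'shift goal-axes',np.round(G.T@(np.array([x,y,z])-np.array(s['position'])*1000),1))
def edge():
    c=shot('top');h,s,v=hsv(c)
    m=roi((s<60)&(v>150),240,255,430,365).astype(np.uint8)
    m=cv2.morphologyEx(m,cv2.MORPH_OPEN,np.ones((4,4)))
    pts=np.argwhere(m)[:,::-1]
    print('steel',rect(c,cv2.convexHull(pts.astype(np.float32)),.012))
    k=big(roi((v<75)&(s<110),240,255,430,365),3)
    print('rib',rect(c,k,.028));return c
E
python3 - <<'E'
from h import *
c=edge()
b=cv2.resize(c['frame'][265:365,245:435],None,fx=4,fy=4,interpolation=cv2.INTER_CUBIC);cv2.imwrite('pics/b1.png',b)
go(433,128,120,101)
E
```

```text
steel [431.2 129.9  11.8 270.3  31. ]
rib [432.8 131.3  11.9 147.5  10.9]
t 0.2 p [0.2064 0.5896 0.2307] o [-5.260e-01 -3.097e+00  2.000e-03] F [ 0.4 -0.8  0.4] op 0.08566503373306766 0.0
shift now-axes [-366.4 -360.7  111.1] turn [-0.1  0.  59.7] shift goal-axes [-496.4  134.3  110.7]
```

View pics/b1.png

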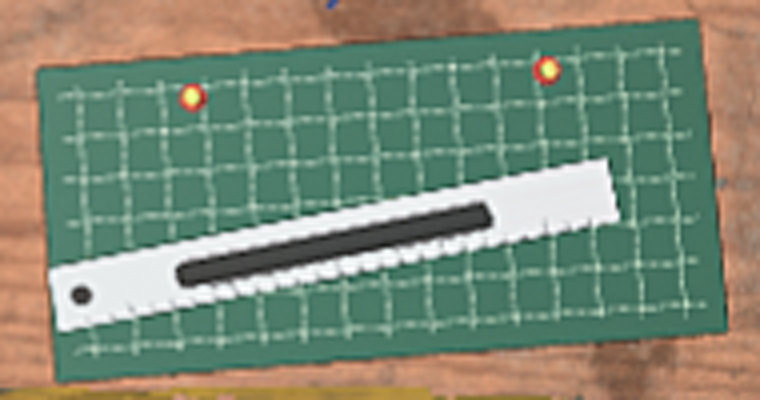

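The crop confirms the pins at crop (192,97) and (547,70). The straightedge is clear of them, with its rib centre near world (432,130) mm and yaw 11.8°.

```bash
python3 -m jog '[[[-41,-40,0],[0,0,0],40],[[-41,-40,0],[0,0,0],40],[[-41,-40,0],[0,0,0],40],[[-41,-40,0],[0,0,0],40],[[-41,-40,0],[0,0,0],40],[[-41,-40,0],[0,0,0],40],[[-41,-40,0],[0,0,0],40],[[-41,-40,0],[0,0,0],40],[[-38,-40,0],[0,0,0],40],[[0,0,15],[0,0,10],40],[[0,0,15],[0,0,10],40],[[0,0,15],[0,0,10],40],[[0,0,15],[0,0,10],40],[[0,0,15],[0,0,10],40],[[0,0,15],[0,0,9],40],[[0,0,0],[0,0,0],40]]' 40; python3 -c "
from h import *
go(432,130.3,80,101.8)"
```

```text
clock: 2.2
position: [0.4321, 0.1288, 0.1404]
orientation: [-1.982, -2.437, 0.004]
wrist_force: [0.1, -0.1, -0.2]
opening: 0.0405
grasp_force: 0.0
t 2.2 p [0.4321 0.1288 0.1404] o [-1.982 -2.437  0.004] F [ 0.1 -0.1 -0.2] op 0.04045874394037567 0.0
shift now-axes [ 1.5  0.3 60.4] turn [-0.1  0.  -0. ] shift goal-axes [ 1.5  0.2 60.4]
```

```bash
python3 -m jog '[[[1.5,0.2,40],[0,0,0],40],[[0,0,40],[0,0,0],40],[[0,0,30],[0,0,0],40],[[0,0,14],[0,0,0],40],[[0,0,0],[0,0,0],40],[[0,0,0],[0,0,0],0],[[0,0,0],[0,0,0],0],[[0,0,0],[0,0,0],0],[[0,0,0],[0,0,0],0],[[0,0,0],[0,0,0],0],[[0,0,0],[0,0,0],0]]' 40; python3 -c "
from h import *
go(*B(36,0),16,95)
edge()"
```

```text
clock: 3.58
position: [0.4338, 0.1311, 0.0186]
orientation: [1.982, 2.436, 0.003]
wrist_force: [-2.1, -1.0, 7.9]
opening: 0.0102
grasp_force: 40.8
t 3.58 p [0.4338 0.1311 0.0186] o [1.982 2.436 0.003] F [-2.1 -1.   7.9] op 0.010214790012532763 40.773945450782776
shift now-axes [-29.2  51.5   2.7] turn [ 0.1 -0.1  6.7] shift goal-axes [-23.   54.5   2.6]
steel [427.2 130.5   0.7 266.9 134.6]
rib [415.6  25.1 -72.8  36.4   9.4]
```

```bash
python3 -m jog '[[[0,0,-2],[0,0,0],0],[[0,0,0],[0,0,3.4],0],[[0,0,0],[0,0,3.3],0],[[-5,10,0],[0,0,0],0],[[-5,10,0],[0,0,0],0],[[-5,10,0],[0,0,0],0],[[-5,10,0],[0,0,0],0],[[-3,5,0],[0,0,0],0],[[0,0,0],[0,0,0],0]]'; python3 -c "
from h import *
go(*B(36,0),16,95)"
```

```text
clock: 4.75
position: [0.48, 0.1112, 0.0192]
orientation: [2.123, 2.316, -0.001]
wrist_force: [-0.6, -0.3, -3.4]
opening: 0.0106
grasp_force: 39.5
t 4.75 p [0.48   0.1112 0.0192] o [ 2.123e+00  2.316e+00 -1.000e-03] F [-0.6 -0.3 -3.4] op 0.010601874802285945 39.51393485069275
shift now-axes [ 0.8 10.3  3.2] turn [-0.  0. -0.] shift goal-axes [ 0.8 10.3  3.2]
```

```bash
python3 -m jog '[[[0,4,0],[0,0,0],0],[[0,3,0],[0,0,0],0],[[0,0,0],[0,0,0],0]]'; python3 -m jog '[[[0,1,0],[0,0,0],0],[[0,0,0],[0,0,0],0]]';python3 -m jog '[[[0,1,0],[0,0,0],0],[[0,0,0],[0,0,0],0]]'; python3 -m jog '[[[0,1,0],[0,0,0],0],[[0,0,0],[0,0,0],0]]'; python3 -c "
from h import *
print(state()['moment'])"
```

```text
clock: 5.12
position: [0.4869, 0.1125, 0.0193]
orientation: [2.122, 2.317, 0.0]
wrist_force: [0.3, 0.2, -3.2]
opening: 0.0109
grasp_force: 39.5
clock: 5.38
position: [0.4876, 0.1124, 0.0193]
orientation: [-2.122, -2.316, 0.0]
wrist_force: [-0.1, -1.1, -3.5]
opening: 0.011
grasp_force: 39.5
clock: 5.62
position: [0.4887, 0.1125, 0.0193]
orientation: [2.122, 2.316, 0.0]
wrist_force: [-0.3, -0.4, -3.3]
opening: 0.0108
grasp_force: 39.5
clock: 5.88
position: [0.4896, 0.1125, 0.0192]
orientation: [-2.122, -2.316, 0.0]
wrist_force: [0.3, 0.9, -3.4]
opening: 0.0111
grasp_force: 39.6
[0.00708728 0.06652683 0.01256388]
```

```bash
python3 -m jog '[[[0,0,0.8],[0,0,0],0],[[0,0,0],[0,0,0],0]]'; python3 -m jog '[[[0,1,0],[0,0,0],0],[[0,0,0],[0,0,0],0]]';python3 -m jog '[[[0,1,0],[0,0,0],0],[[0,0,0],[0,0,0],0]]'; python3 -c "
from h import *
print(state()['moment']); shot('scene','s1.png');c=shot('top')
cv2.imwrite('pics/t1.png',cv2.resize(c['frame'][260:370,240:430],None,fx=4,fy=4,interpolation=cv2.INTER_CUBIC))"
```

```text
clock: 6.12
position: [0.4896, 0.1125, 0.0187]
orientation: [-2.122, -2.316, 0.0]
wrist_force: [-2.7, -0.3, 2.3]
opening: 0.0107
grasp_force: 40.1
clock: 6.38
position: [0.4897, 0.1125, 0.0187]
orientation: [-2.121, -2.315, 0.002]
wrist_force: [-6.4, -0.3, 9.0]
opening: 0.0108
grasp_force: 41.0
clock: 6.62
position: [0.4897, 0.1126, 0.0187]
orientation: [-2.12, -2.314, 0.004]
wrist_force: [-11.8, -2.0, 13.9]
opening: 0.0107
grasp_force: 41.6
[-0.33422083  2.60726291 -0.0364764 ]
```

View pics/t1.png

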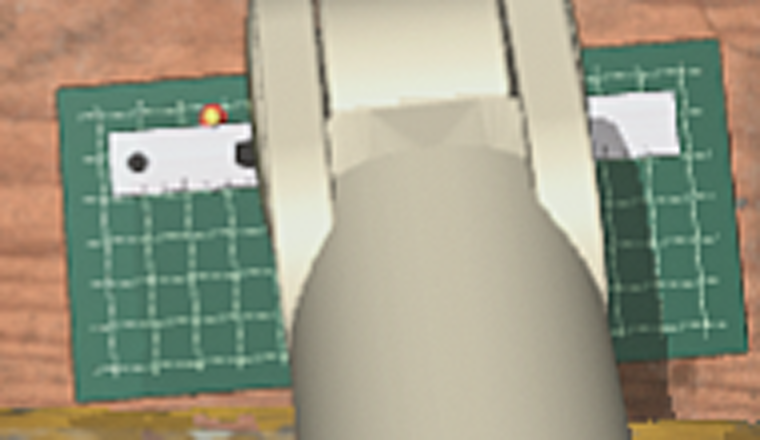

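The crop shows the straightedge against the left pin at crop (212,115). The force is about 12 N with almost no yaw moment, so both pins are bearing. I'll ease off and release.

```bash
python3 -m jog '[[[0,-0.5,-0.8],[0,0,0],0],[[0,0,0],[0,0,0],0],[[0,0,0],[0,0,0],30],[[0,0,0],[0,0,0],30],[[0,0,0],[0,0,0],30],[[0,0,0],[0,0,0],30],[[0,0,-20],[0,0,0],30],[[0,0,-40],[0,0,0],30],[[0,0,-40],[0,0,0],0],[[-60,0,0],[0,0,0],0],[[-60,0,0],[0,0,0],0],[[-60,0,0],[0,0,0],0],[[0,0,0],[0,0,0],0]]'
python3 - <<'E'
from h import *
c=edge()
cv2.imwrite('pics/t2.png',cv2.resize(c['frame'][260:370,240:430],None,fx=4,fy=4,interpolation=cv2.INTER_CUBIC))
h,s,v=hsv(c)
pin=roi((h>15)&(h<33)&(s>90)&(v>170),270,270,400,300);k,l,S,ce=cv2.connectedComponentsWithStats(pin.astype(np.uint8))
for i in range(1,k):print(S[i],np.round(onz(c,[ce[i]],.019)*1000,1))
print('board',rect(c,big(roi((h>65)&(h<90)&(s>90),230,250,450,370),15),.006))
E
```

```text
clock: 8.35
position: [0.5066, -0.0728, 0.1198]
orientation: [2.132, 2.305, -0.001]
wrist_force: [-0.4, 0.7, 0.0]
opening: 0.0002
grasp_force: 0.0
steel [488.2 111.7   5.  270.5  31.4]
rib [489.9 113.3   4.9 147.   10.8]
[380 280   4   4  10] [[516.8  30.2  19. ]]
[291 287   4   4   9] [[502.3 199.3  19. ]]
board [454.3 109.8   4.8 317.5 147.8]
```

View pics/t2.png

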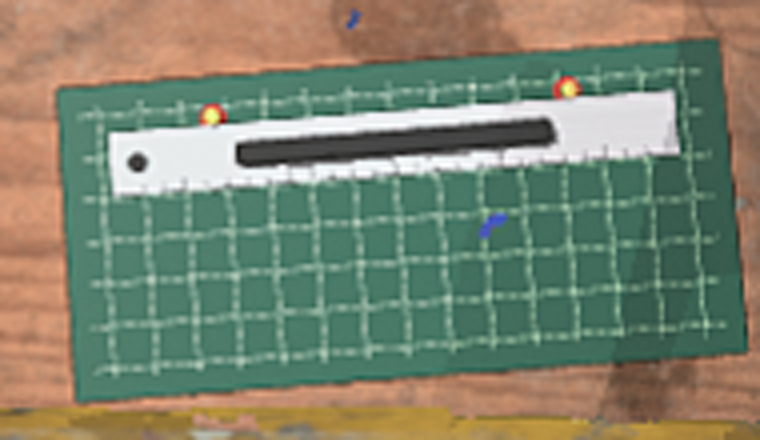

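The straightedge touches both pins (crop (212,116) and (567,89)) and is centred on the board. Next are the levers.

```bash
cat >> h.py <<'E'
W={1:(661.3,163.1),3:(669,32),4:(673,-34.4)}
def pad(i): return W[i][0]-74.9,W[i][1]-4.4
E
python3 -c "
from h import *
print(state()['qpos'])
go(*pad(4),60,183.4);go(*pad(4),60,3.4)"
```

```text
[-0.42968949  0.25077328  0.58430078  1.85306631 -0.15488728  1.08252094
  0.29498763]
t 8.4 p [ 0.5067 -0.0694  0.1195] o [ 2.128  2.31  -0.   ] F [-0.5  0.4 -0.6] op -8.509859156131518e-05 0.0
shift now-axes [23.1 93.5 59.5] turn [ -0.    0.  -88.7] shift goal-axes [-93.   25.1  59.5]
t 8.4 p [ 0.5067 -0.0694  0.1195] o [ 2.128  2.31  -0.   ] F [-0.5  0.4 -0.6] op -8.509859156131518e-05 0.0
shift now-axes [23.1 93.5 59.5] turn [ 0.   0.  91.3] shift goal-axes [ 93.  -25.1  59.5]
```

```bash
python3 -m jog '[[[12,46.5,0],[0,0,0],0],[[11,47,0],[0,0,0],0],[[0,0,0],[0,0,-9.9],0],[[0,0,0],[0,0,-9.9],0],[[0,0,0],[0,0,-9.9],0],[[0,0,0],[0,0,-9.9],0],[[0,0,0],[0,0,-9.9],0],[[0,0,0],[0,0,-9.9],0],[[0,0,0],[0,0,-9.9],0],[[0,0,30],[0,0,-9.9],0],[[0,0,29.5],[0,0,-9.5],0],[[0,0,0],[0,0,0],0]]'; python3 -c "
from h import *
go(*pad(4),28,183.4)"
```

```text
clock: 9.9
position: [0.596, -0.0337, 0.0574]
orientation: [0.103, -3.135, -0.002]
wrist_force: [0.2, 0.9, 0.6]
opening: -0.0
grasp_force: 0.0
t 9.9 p [ 0.596  -0.0337  0.0574] o [ 1.030e-01 -3.135e+00 -2.000e-03] F [0.2 0.9 0.6] op -4.719013694375419e-06 0.0
shift now-axes [-1.9 -5.3 29.3] turn [ 0.1 -0.3  0.4] shift goal-axes [-1.8 -5.2 29.4]
```

```bash
python3 -m jog '[[[-1.9,-5.3,0],[0,0,0],0],[[0,0,29],[0,0,0.4],0],[[0,0,5],[0,0,0],0],[[0,0,4],[0,0,0],0],[[0,0,0],[0,0,0],0]]'; python3 -m jog '[[[0,0,2],[0,0,0],0],[[0,0,2],[0,0,0],0],[[0,0,1],[0,0,0],0],[[0,0,0],[0,0,0],0]]'; python3 -c "
from h import *
st();c=shot('scene');cv2.imwrite('pics/m1.png',cv2.resize(c['frame'][200:320,290:490],None,fx=4,fy=4,interpolation=cv2.INTER_CUBIC))"
```

```text
clock: 10.52
position: [0.6009, -0.0408, 0.0228]
orientation: [-0.09, 3.139, -0.0]
wrist_force: [-0.7, -0.2, 0.8]
opening: -0.0002
grasp_force: 0.1
clock: 11.02
position: [0.6006, -0.0408, 0.0174]
orientation: [-0.09, 3.14, -0.0]
wrist_force: [-2.1, 0.3, 4.9]
opening: 0.0
grasp_force: 2.5
t 11.03 p [ 0.6006 -0.0408  0.0174] o [-0.09  3.14 -0.  ] F [-2.1  0.3  4.9] op 4.646577314088415e-05 2.4801493145059794
```

View pics/m1.png

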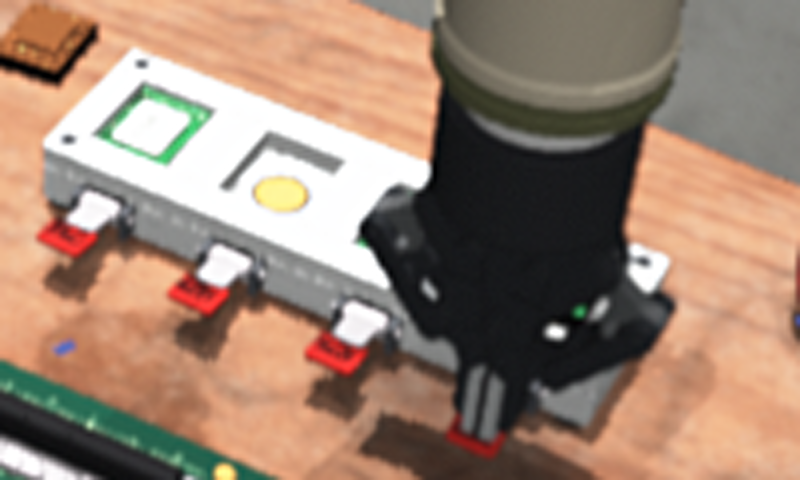

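The fingers are on pad 4 at crop (478,440), clear of the mould. I'll press on.

```bash
python3 -m jog '[[[0,0,2],[0,0,0],0],[[0,0,0],[0,0,0],0]]'; python3 -m jog '[[[0,0,2],[0,0,0],0],[[0,0,0],[0,0,0],0]]';  python3 -m jog '[[[0,0,1.5],[0,0,0],0],[[0,0,0],[0,0,0],0]]'
```

```text
clock: 11.32
position: [0.6007, -0.0408, 0.0163]
orientation: [-0.09, 3.139, 0.0]
wrist_force: [-6.1, 1.4, 12.7]
opening: 0.0
grasp_force: 6.5
clock: 11.58
position: [0.6008, -0.0408, 0.0159]
orientation: [-0.09, 3.139, 0.001]
wrist_force: [-14.1, -0.2, 27.9]
opening: -0.0003
grasp_force: 13.7
clock: 11.82
position: [0.6009, -0.0408, 0.0157]
orientation: [-0.09, 3.138, 0.001]
wrist_force: [-18.5, 1.2, 38.7]
opening: -0.0001
grasp_force: 19.4
```

Lever 4 is on its stop. Next I'll go over module 4.

```bash
python3 -m jog '[[[0,0,-35],[0,0,0],0],[[0,0,-45],[0,0,0],54],[[-36,4,0],[0,0,0],54],[[-36,4,0],[0,0,0],54],[[0,0,0],[0,0,0],54]]';  python3 -c "
from h import *
import plant; print([k for k in dir(plant) if not k.startswith('__')], getattr(plant,'grasp_offset',None))
go(*W[4],38,183.4)"
```

```text
clock: 12.45
position: [0.6734, -0.0273, 0.0908]
orientation: [-0.093, 3.139, 0.0]
wrist_force: [0.2, -0.4, -0.1]
opening: 0.0539
grasp_force: 0.0
['PlanningError', 'capture', 'grasp_offset', 'job_done', 'state'] 0.0187
t 12.45 p [ 0.6734 -0.0273  0.0908] o [-0.093  3.139  0.   ] F [ 0.2 -0.4 -0.1] op 0.053912539585519205 0.0
shift now-axes [ 0.9 -7.1 52.8] turn [0.  0.1 0. ] shift goal-axes [ 0.9 -7.1 52.8]
```

```bash
python3 -m jog '[[[0.9,-7.1,0],[0,0,0],54],[[0,0,35],[0,0,0],54],[[0,0,12],[0,0,0],54],[[0,0,4.5],[0,0,0],54],[[0,0,0],[0,0,0],54]]'; python3 -c "
from h import *
go(*W[4],38,183.4)"; python3 -m jog '[[[0,0,0],[0,0,0],30],[[0,0,0],[0,0,0],30],[[0,0,0],[0,0,0],30],[[0,0,0],[0,0,0],30]]' 30
```

```text
clock: 13.08
position: [0.6713, -0.0359, 0.0404]
orientation: [-0.09, 3.14, -0.0]
wrist_force: [0.6, 0.7, 1.0]
opening: 0.054
grasp_force: 0.0
t 13.07 p [ 0.6713 -0.0359  0.0404] o [-0.09  3.14 -0.  ] F [0.6 0.7 1. ] op 0.05403105938062617 0.0
shift now-axes [-1.7  1.4  2.4] turn [-0.   0.  -0.1] shift goal-axes [-1.7  1.4  2.4]
clock: 13.58
position: [0.6718, -0.0357, 0.0403]
orientation: [-0.091, 3.139, -0.0]
wrist_force: [2.3, -1.5, 1.5]
opening: 0.0364
grasp_force: 31.5
```

```bash
python3 -m jog '[[[0,0,0],[0,0,0],20],[[0,0,-20],[0,0,0],20],[[0,0,-40],[0,0,0],20],[[0,0,0],[0,0,0],20]]' 50; python3 -c "
from h import *
go(*B(-16,-68),60,185)"
```

```text
clock: 14.08
position: [0.6735, -0.0361, 0.105]
orientation: [-0.09, 3.133, -0.001]
wrist_force: [0.6, -1.0, -0.2]
opening: 0.0355
grasp_force: 50.0
t 14.07 p [ 0.6735 -0.0361  0.105 ] o [-9.000e-02  3.133e+00 -1.000e-03] F [ 0.6 -1.  -0.2] op 0.035512725121687225 49.99560534954071
shift now-axes [224.8  89.8  43.3] turn [-0.   0.4 -1.7] shift goal-axes [221.7  96.4  45. ]
```

```bash
python3 -m jog '[[[45,18,0],[0,0,-0.8],20],[[45,18,0],[0,0,-0.8],20],[[45,18,0],[0,0,0],20],[[45,18,0],[0,0,0],20],[[42,24,0],[0,0,0],20],[[0,0,0],[0,0,0],20],[[0,0,0],[0,0,0],20]]'; python3 -c "
from h import *
go(*B(-16,-68),14,185)
c=shot('scene','s2.png')"
```

```text
clock: 14.95
position: [0.4428, 0.0428, 0.1004]
orientation: [-0.135, 3.138, 0.0]
wrist_force: [0.7, 0.4, -0.1]
opening: 0.0358
grasp_force: 50.0
t 14.95 p [0.4428 0.0428 0.1004] o [-0.135  3.138  0.   ] F [ 0.7  0.4 -0.1] op 0.03582072373391015 50.00051200389862
shift now-axes [-1.2 -2.3 86.4] turn [ 0.   0.1 -0.1] shift goal-axes [-1.3 -2.3 86.4]
```

View pics/s2.png

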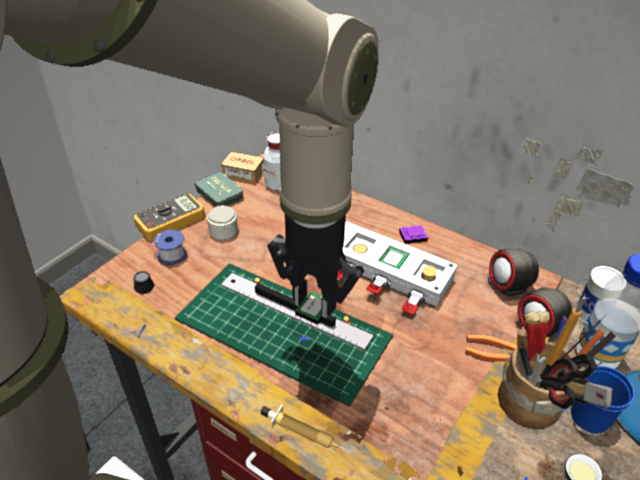

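The module is held level in the fingers at (312,305). Well 4's raised pin shows at (428,271).

```bash
python3 -m jog '[[[-1.2,-2.3,40],[0,0,0],20],[[0,0,36],[0,0,0],20],[[0,0,8],[0,0,0],20],[[0,0,5],[0,0,0],20],[[0,0,0],[0,0,0],20]]'; python3 -m jog '[[[0,0,2],[0,0,0],20],[[0,0,0],[0,0,0],20]]'
```

```text
clock: 15.62
position: [0.4447, 0.0407, 0.0115]
orientation: [-0.134, 3.138, 0.0]
wrist_force: [-0.5, -0.5, -0.1]
opening: 0.0354
grasp_force: 50.1
clock: 15.88
position: [0.4449, 0.0408, 0.0102]
orientation: [-0.134, 3.136, 0.001]
wrist_force: [-2.6, -0.5, 7.8]
opening: 0.0358
grasp_force: 51.1
```

```bash
python3 -m jog '[[[0,0,-1],[0,0,0],20],[[-5,0,0],[0,0,0],20],[[-4,0,0],[0,0,0],20],[[0,0,0],[0,0,0],20]]'; for i in 1 ; do python3 -m jog '[[[-1.5,0,0],[0,0,0],20],[[0,0,0],[0,0,0],20]]'; python3 -m jog '[[[-1,0,0],[0,0,0],20],[[0,0,0],[0,0,0],20]]'; python3 -m jog '[[[-1,0,0],[0,0,0],20],[[0,0,0],[0,0,0],20]]'; done
```

```text
clock: 16.38
position: [0.4522, 0.0415, 0.0102]
orientation: [0.134, -3.137, -0.0]
wrist_force: [-7.0, -0.6, 12.4]
opening: 0.0352
grasp_force: 51.7
clock: 16.62
position: [0.4529, 0.0416, 0.0101]
orientation: [0.134, -3.135, -0.0]
wrist_force: [-11.4, -0.8, 16.3]
opening: 0.0354
grasp_force: 52.2
clock: 16.88
position: [0.4529, 0.0416, 0.0101]
orientation: [0.134, -3.133, -0.0]
wrist_force: [-14.4, -1.6, 20.8]
opening: 0.0358
grasp_force: 52.9
clock: 17.12
position: [0.455, 0.0417, 0.0102]
orientation: [0.134, -3.136, -0.0]
wrist_force: [-9.1, -0.3, 14.1]
opening: 0.0357
grasp_force: 52.1
```

```bash
python3 -m jog '[[[0,0,-1.5],[0,0,0],20],[[0,0,0],[0,0,0],20]]'; python3 -m jog '[[[-1,0,0],[0,0,0],20],[[0,0,0],[0,0,0],20]]'; python3 -m jog '[[[-1,0,0],[0,0,0],20],[[0,0,0],[0,0,0],20]]'; python3 -c "
from h import *
go(*B(-2,-68),10,185)"
```

```text
clock: 17.38
position: [0.4567, 0.0418, 0.0114]
orientation: [-0.134, 3.138, 0.0]
wrist_force: [0.2, 0.2, 0.6]
opening: 0.0357
grasp_force: 50.1
clock: 17.62
position: [0.4569, 0.0418, 0.011]
orientation: [0.135, -3.138, 0.0]
wrist_force: [-1.7, -0.6, 0.7]
opening: 0.0358
grasp_force: 50.2
clock: 17.88
position: [0.457, 0.0418, 0.0108]
orientation: [0.134, -3.136, 0.0]
wrist_force: [-5.8, -0.1, 2.0]
opening: 0.0354
grasp_force: 50.4
t 17.88 p [0.457  0.0418 0.0108] o [ 0.134 -3.136  0.   ] F [-5.8 -0.1  2. ] op 0.035413478568860436 50.40390372276306
shift now-axes [-1.2 -0.   0.8] turn [-0.  -0.2 -0.1] shift goal-axes [-1.2 -0.   0.8]
```

```bash
python3 -m jog '[[[0,0,0.8],[0,0,0],20],[[0.5,0,0],[0,0,0],20],[[0,0,0],[0,0,0],54],[[0,0,0],[0,0,0],54],[[0,0,0],[0,0,0],54],[[0,0,-10],[0,0,0],54],[[0,0,-40],[0,0,0],54],[[0,0,-50],[0,0,0],54],[[-50,-12,0],[0,0,0.8],0],[[-50,-12,0],[0,0,0.8],0],[[-50,-12,0],[0,0,0],0],[[-50,-12,0],[0,0,0],0],[[0,0,0],[0,0,0],0]]'; python3 -c "
from h import *
go(*W[4],45,183.4)
c=shot('top')
cv2.imwrite('pics/t3.png',cv2.resize(c['frame'][260:370,240:430],None,fx=4,fy=4,interpolation=cv2.INTER_CUBIC))"
```

```text
clock: 19.5
position: [0.6626, 0.0063, 0.1093]
orientation: [0.088, -3.14, 0.003]
wrist_force: [-0.8, -0.3, -0.5]
opening: 0.0002
grasp_force: 0.0
t 19.5 p [0.6626 0.0063 0.1093] o [ 8.80e-02 -3.14e+00  3.00e-03] F [-0.8 -0.3 -0.5] op 0.00016462814738793538 0.0
shift now-axes [ -8.1 -41.1  64.4] turn [-0.1 -0.  -0.2] shift goal-axes [ -8.  -41.2  64.3]
```

View pics/t3.png

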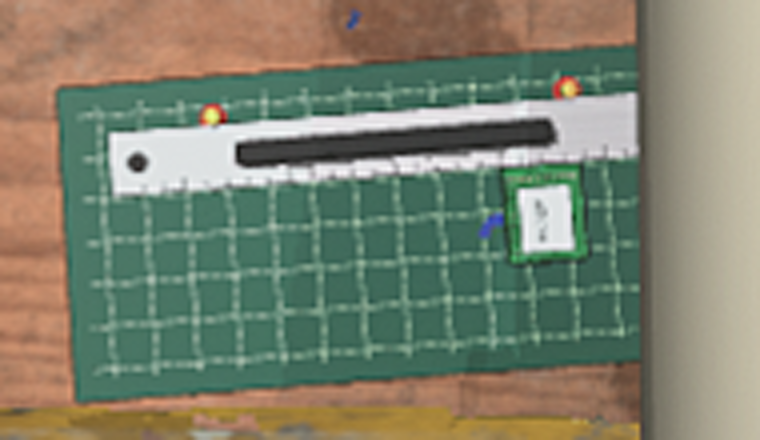

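Module 4 sits square against the straightedge at crop (547,215). Next I'll push pin 4 down.

```bash
python3 -m jog '[[[-8,-41,0],[0,0,0],0],[[0,0,50],[0,0,0],0],[[0,0,15],[0,0,0],0],[[0,0,6],[0,0,0],0],[[0,0,6],[0,0,0],0],[[0,0,6],[0,0,0],0],[[0,0,3],[0,0,0],0],[[0,0,0],[0,0,0],0]]'; python3 -m jog '[[[0,0,2],[0,0,0],0],[[0,0,0],[0,0,0],0]]'
```

```text
clock: 20.55
position: [0.6712, -0.0327, 0.0247]
orientation: [-0.091, 3.14, -0.0]
wrist_force: [1.0, 0.6, 1.7]
opening: -0.0002
grasp_force: 0.6
clock: 20.8
position: [0.6712, -0.0328, 0.0232]
orientation: [-0.091, 3.139, 0.0]
wrist_force: [-0.3, 1.9, 5.9]
opening: 0.0001
grasp_force: 3.0
```

```bash
python3 -m jog '[[[0,0,2.5],[0,0,0],0],[[0,0,0],[0,0,0],0]]'; python3 -m jog '[[[0,0,-30],[0,0,0],0],[[0,0,-50],[0,0,0],0],[[40,32,0],[0,0,0],0],[[38,32,0],[0,0,0],0],[[0,0,0],[0,0,0],0]]'; python3 -c "
from h import *
go(*pad(3),28,183.4)"
```

```text
clock: 21.05
position: [0.6713, -0.0328, 0.0232]
orientation: [-0.09, 3.139, 0.001]
wrist_force: [-10.8, 2.3, 23.7]
opening: -0.0001
grasp_force: 11.6
clock: 21.68
position: [0.5862, 0.0296, 0.0994]
orientation: [0.097, -3.137, -0.002]
wrist_force: [-0.7, -0.4, 0.1]
opening: 0.0001
grasp_force: 0.0
t 21.68 p [0.5862 0.0296 0.0994] o [ 9.700e-02 -3.137e+00 -2.000e-03] F [-0.7 -0.4  0.1] op 0.00014460790904530823 0.0
shift now-axes [-8.  -2.6 71.4] turn [ 0.1 -0.2  0.1] shift goal-axes [-7.8 -2.4 71.4]
```

```bash
python3 -m jog '[[[-6.5,-2.5,30],[0,0,0],0],[[0,0,40],[0,0,0],0],[[0,0,5],[0,0,0],0],[[0,0,3],[0,0,0],0],[[0,0,3],[0,0,0],0],[[0,0,3],[0,0,0],0],[[0,0,2],[0,0,0],0],[[0,0,0],[0,0,0],0]]'; python3 -m jog '[[[0,0,2],[0,0,0],0],[[0,0,0],[0,0,0],0]]'; python3 -m jog '[[[0,0,2],[0,0,0],0],[[0,0,0],[0,0,0],0]]'
```

```text
clock: 22.68
position: [0.5965, 0.0239, 0.0164]
orientation: [-0.09, 3.139, 0.0]
wrist_force: [-7.1, -1.8, 13.1]
opening: 0.0001
grasp_force: 6.4
clock: 22.92
position: [0.5966, 0.0238, 0.0159]
orientation: [-0.089, 3.138, 0.001]
wrist_force: [-13.4, -2.0, 26.0]
opening: 0.0
grasp_force: 13.6
clock: 23.18
position: [0.5967, 0.0238, 0.0156]
orientation: [-0.089, 3.138, 0.001]
wrist_force: [-20.7, -1.7, 42.9]
opening: -0.0003
grasp_force: 21.3
```

```bash
python3 -m jog '[[[0,0,-35],[0,0,0],0],[[0,0,-50],[0,0,0],54],[[-36,4,0],[0,0,0],54],[[-36,4,0],[0,0,0],54],[[0,0,0],[0,0,0],54],[[0,0,0],[0,0,0],54]]';  python3 -c "
from h import *
go(*W[3],38,183.4)
shot('scene','s3.png')"
```

```text
clock: 23.92
position: [0.6671, 0.0363, 0.0953]
orientation: [0.09, -3.14, 0.0]
wrist_force: [-0.5, -1.0, 1.0]
opening: 0.0543
grasp_force: 0.0
t 23.93 p [0.6671 0.0363 0.0953] o [ 0.09 -3.14  0.  ] F [-0.5 -1.   1. ] op 0.054279460402805416 0.0
shift now-axes [-1.7 -4.4 57.3] turn [-0.  -0.  -0.1] shift goal-axes [-1.7 -4.4 57.3]
```

View pics/s3.png

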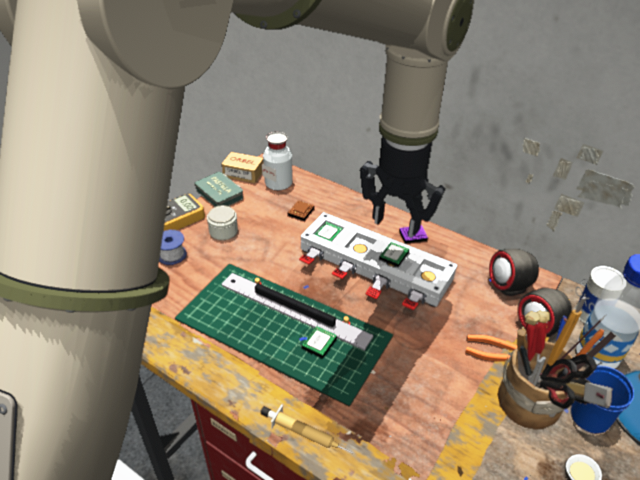

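Module 3 is raised in place at (395,255), pin 4 is down (428,277) and module 4 is still on the board at (319,341).

```bash
python3 -m jog '[[[-1.2,-4.4,0],[0,0,0],54],[[0,0,38],[0,0,0],54],[[0,0,14],[0,0,0],54],[[0,0,4],[0,0,0],54],[[0,0,0],[0,0,0],54]]'; python3 -c "
from h import *
go(*W[3],40,183.4)"; python3 -m jog '[[[0,0,0],[0,0,0],20],[[0,0,0],[0,0,0],20],[[0,0,0],[0,0,0],20],[[0,0,0],[0,0,0],20]]' 50;python3 -m jog '[[[0,0,-20],[0,0,0],20],[[0,0,-40],[0,0,0],20],[[0,0,0],[0,0,0],20]]'; python3 -c "
from h import *
go(*B(-12,0),14,185)"
```

```text
clock: 24.6
position: [0.6692, 0.0322, 0.0397]
orientation: [-0.091, 3.14, -0.0]
wrist_force: [-0.1, 0.0, -0.5]
opening: 0.054
grasp_force: 0.0
t 24.6 p [0.6692 0.0322 0.0397] o [-0.091  3.14  -0.   ] F [-0.1  0.  -0.5] op 0.0540476310750134 0.0
shift now-axes [ 0.2 -0.2 -0.3] turn [-0.   0.  -0.1] shift goal-axes [ 0.2 -0.2 -0.3]
clock: 25.1
position: [0.6693, 0.0323, 0.0395]
orientation: [-0.091, 3.139, 0.0]
wrist_force: [0.6, -0.7, 1.8]
opening: 0.0359
grasp_force: 49.7
clock: 25.48
position: [0.6713, 0.0322, 0.1042]
orientation: [-0.09, 3.133, 0.001]
wrist_force: [0.6, 0.9, -0.5]
opening: 0.0359
grasp_force: 50.0
t 25.48 p [0.6713 0.0322 0.1042] o [-9.000e-02  3.133e+00  1.000e-03] F [ 0.6  0.9 -0.5] op 0.03585410225635244 50.03206014633179
shift now-axes [224.8  89.6  88.6] turn [ 0.   0.4 -1.7] shift goal-axes [221.4  96.2  90.2]
```

```bash
python3 -m jog '[[[45,18,0],[0,0,-0.8],20],[[45,18,0],[0,0,-0.9],20],[[45,18,0],[0,0,0],20],[[45,18,0],[0,0,0],20],[[42,22,0],[0,0,0],20],[[0,0,20],[0,0,0],20],[[0,0,30],[0,0,0],20],[[0,0,20],[0,0,0],20],[[0,0,0],[0,0,0],20],[[0,0,0],[0,0,0],20]]'; python3 -c "
from h import *
go(*B(-12,0),10.2,185)"
```

```text
clock: 26.72
position: [0.4406, 0.1087, 0.0298]
orientation: [-0.137, 3.138, 0.0]
wrist_force: [0.3, 0.4, -0.4]
opening: 0.0362
grasp_force: 50.1
t 26.73 p [0.4406 0.1087 0.0298] o [-0.137  3.138  0.   ] F [ 0.3  0.4 -0.4] op 0.03624601538373427 50.0607043504715
shift now-axes [-1.8 -0.1 19.6] turn [ 0.  0. -0.] shift goal-axes [-1.8 -0.1 19.6]
```

```bash
python3 -m jog '[[[-1.8,0,12],[0,0,0],20],[[0,0,7.2],[0,0,0],20],[[-4,0,0],[0,0,0],20],[[-4,0,0],[0,0,0],20],[[0,0,0],[0,0,0],20]]'; python3 -m jog '[[[-1.5,0,0],[0,0,0],20],[[0,0,0],[0,0,0],20]]'; python3 -m jog '[[[-1,0,0],[0,0,0],20],[[0,0,0],[0,0,0],20]]'; python3 -m jog '[[[-1,0,0],[0,0,0],20],[[0,0,0],[0,0,0],20]]'; python3 -c "
from h import *
go(*B(-2,0),10,185)"
```

```text
clock: 27.35
position: [0.4502, 0.1094, 0.0096]
orientation: [-0.137, 3.138, -0.0]
wrist_force: [0.3, 0.3, -1.0]
opening: 0.0362
grasp_force: 50.1
clock: 27.6
position: [0.4514, 0.1096, 0.0097]
orientation: [-0.137, 3.139, -0.0]
wrist_force: [0.5, 1.1, -0.2]
opening: 0.0364
grasp_force: 50.1
clock: 27.85
position: [0.4524, 0.1097, 0.0098]
orientation: [-0.137, 3.139, -0.0]
wrist_force: [-1.0, -0.2, -0.6]
opening: 0.0358
grasp_force: 50.1
clock: 28.1
position: [0.4527, 0.1097, 0.0096]
orientation: [0.137, -3.137, 0.0]
wrist_force: [-2.7, -0.0, 1.4]
opening: 0.0359
grasp_force: 50.3
t 28.1 p [0.4527 0.1097 0.0096] o [ 0.137 -3.137  0.   ] F [-2.7 -0.   1.4] op 0.035922303713979115 50.27423679828644
shift now-axes [ 0.4 -0.1 -0.4] turn [-0.  -0.1  0. ] shift goal-axes [ 0.4 -0.1 -0.4]
```

```bash
python3 -m jog '[[[-0.5,0,0],[0,0,0],20],[[0,0,0.8],[0,0,0],20],[[0.3,0,0],[0,0,0],20],[[0,0,0],[0,0,0],54],[[0,0,0],[0,0,0],54],[[0,0,0],[0,0,0],54],[[0,0,-10],[0,0,0],54],[[0,0,-40],[0,0,0],54],[[0,0,-50],[0,0,0],54],[[-45,-20,0],[0,0,0.8],0],[[-45,-20,0],[0,0,0.8],0],[[-45,-20,0],[0,0,0],0],[[-45,-18,0],[0,0,0],0],[[-35,-14,0],[0,0,0],0],[[0,0,0],[0,0,0],0],[[0,0,0],[0,0,0],0]]'; python3 -c "
from h import *
go(*W[3],45,183.4)"
```

```text
clock: 30.1
position: [0.6738, 0.033, 0.109]
orientation: [0.094, -3.139, -0.0]
wrist_force: [-0.8, -0.6, -0.3]
opening: 0.0001
grasp_force: 0.0
t 30.1 p [0.6738 0.033  0.109 ] o [ 0.094 -3.139 -0.   ] F [-0.8 -0.6 -0.3] op 0.00012020021659739184 0.0
shift now-axes [ 4.8 -0.8 64. ] turn [ 0. -0.  0.] shift goal-axes [ 4.9 -0.8 64. ]
```

```bash
python3 -m jog '[[[4.8,-0.8,0],[0,0,0],0],[[0,0,50],[0,0,0],0],[[0,0,15],[0,0,0],0],[[0,0,6],[0,0,0],0],[[0,0,6],[0,0,0],0],[[0,0,6],[0,0,0],0],[[0,0,3],[0,0,0],0],[[0,0,2],[0,0,0],0],[[0,0,0],[0,0,0],0]]'; python3 -m jog '[[[0,0,2],[0,0,0],0],[[0,0,0],[0,0,0],0]]';  python3 -m jog '[[[0,0,-30],[0,0,0],0],[[0,0,-50],[0,0,0],0],[[41,40,0],[0,0,0],0],[[35,45,0],[0,0,0],0],[[0,43,0],[0,0,0],0],[[0,0,0],[0,0,0],0],[[0,0,0],[0,0,0],0]]'; python3 -c "
from h import *
go(*pad(1),28,183.4)"
```

```text
clock: 31.22
position: [0.6704, 0.0318, 0.0232]
orientation: [-0.093, 3.138, 0.001]
wrist_force: [-6.2, 1.4, 13.1]
opening: -0.0002
grasp_force: 7.0
clock: 31.48
position: [0.6704, 0.0317, 0.0231]
orientation: [-0.093, 3.138, 0.002]
wrist_force: [-12.9, 0.9, 28.7]
opening: -0.0001
grasp_force: 14.0
clock: 32.35
position: [0.5865, 0.1542, 0.099]
orientation: [-0.093, 3.14, -0.001]
wrist_force: [0.1, -0.6, -0.1]
opening: 0.0002
grasp_force: 0.0
t 32.35 p [0.5865 0.1542 0.099 ] o [-9.30e-02  3.14e+00 -1.00e-03] F [ 0.1 -0.6 -0.1] op 0.0001806594794533711 0.0
shift now-axes [-0.2  4.5 71. ] turn [-0.  0. -0.] shift goal-axes [-0.2  4.5 71. ]
```

```bash
python3 -m jog '[[[-0.2,4.5,30],[0,0,0],0],[[0,0,40],[0,0,0],0],[[0,0,5],[0,0,0],0],[[0,0,3],[0,0,0],0],[[0,0,3],[0,0,0],0],[[0,0,3],[0,0,0],0],[[0,0,2],[0,0,0],0],[[0,0,0],[0,0,0],0]]'; python3 -m jog '[[[0,0,1.5],[0,0,0],0],[[0,0,0],[0,0,0],0]]'; python3 -m jog '[[[0,0,-35],[0,0,0],0],[[0,0,-50],[0,0,0],54],[[-38,0,0],[0,0,0],54],[[-38,0,0],[0,0,0],54],[[0,0,0],[0,0,0],54],[[0,0,0],[0,0,0],54]]';  python3 -c "
from h import *
go(*W[1],39.7,183.4)
c=shot('scene')
cv2.imwrite('pics/s4.png',cv2.resize(c['frame'][180:400,160:480],None,fx=2.4,fy=2.4,interpolation=cv2.INTER_CUBIC))"
```

```text
clock: 33.35
position: [0.5868, 0.1584, 0.0162]
orientation: [-0.091, 3.139, 0.0]
wrist_force: [-9.8, -3.3, 18.5]
opening: 0.0001
grasp_force: 9.8
clock: 33.6
position: [0.587, 0.1585, 0.0159]
orientation: [-0.091, 3.138, 0.001]
wrist_force: [-14.2, -5.5, 29.2]
opening: -0.0
grasp_force: 15.5
clock: 34.35
position: [0.6617, 0.1637, 0.0969]
orientation: [-0.093, 3.14, 0.0]
wrist_force: [-0.1, 0.5, -0.7]
opening: 0.0537
grasp_force: 0.0
t 34.35 p [0.6617 0.1637 0.0969] o [-0.093  3.14   0.   ] F [-0.1  0.5 -0.7] op 0.053673244683362716 0.0
shift now-axes [ 0.4 -0.6 57.2] turn [ 0.  0. -0.] shift goal-axes [ 0.4 -0.6 57.2]
```

View pics/s4.png

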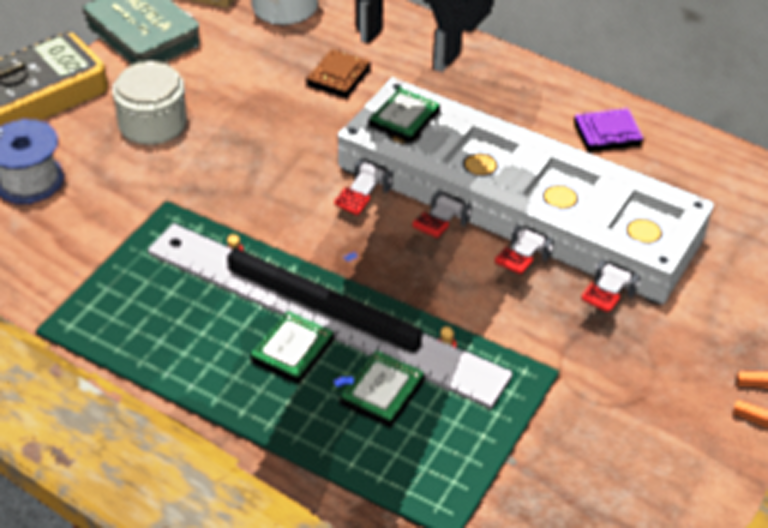

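Module 1 is raised at crop (404,113). Modules 4 and 3 sit on the board at (382,387) and (292,345), and pins 2 to 4 are down.

```bash
python3 -m jog '[[[0.4,-0.6,0],[0,0,0],54],[[0,0,38],[0,0,0],54],[[0,0,15],[0,0,0],54],[[0,0,4.2],[0,0,0],54],[[0,0,0],[0,0,0],54]]'; python3 -m jog '[[[0,0,0],[0,0,0],20],[[0,0,0],[0,0,0],20],[[0,0,0],[0,0,0],20],[[0,0,0],[0,0,0],20]]' 50;python3 -m jog '[[[0,0,-20],[0,0,0],20],[[0,0,-40],[0,0,0],20],[[0,0,0],[0,0,0],20],[[0,0,0],[0,0,0],20]]'; python3 -c "
from h import *
go(*B(-12,68),30,185)"
```

```text
clock: 35.02
position: [0.6619, 0.1633, 0.04]
orientation: [-0.093, 3.14, 0.0]
wrist_force: [0.7, 0.9, 0.2]
opening: 0.0546
grasp_force: 0.0
clock: 35.52
position: [0.6621, 0.1634, 0.0399]
orientation: [-0.093, 3.139, 0.0]
wrist_force: [1.8, 1.0, 2.9]
opening: 0.0358
grasp_force: 49.7
clock: 36.02
position: [0.6614, 0.1633, 0.0998]
orientation: [-0.093, 3.14, 0.0]
wrist_force: [0.8, -0.6, -0.7]
opening: 0.036
grasp_force: 50.0
t 36.02 p [0.6614 0.1633 0.0998] o [-0.093  3.14   0.   ] F [ 0.8 -0.6 -0.7] op 0.03598974776513144 50.01323461532593
shift now-axes [223.8  26.6  69.8] turn [ 0.   0.  -1.6] shift goal-axes [223.   32.8  69.8]
```

```bash
python3 -m jog '[[[45,6.5,0],[0,0,-0.8],20],[[45,6.5,0],[0,0,-0.8],20],[[45,6.5,0],[0,0,0],20],[[45,6.5,0],[0,0,0],20],[[43,6.5,0],[0,0,0],20],[[0,0,20],[0,0,0],20],[[0,0,30],[0,0,0],20],[[0,0,20],[0,0,0],20],[[0,0,0],[0,0,0],20],[[0,0,0],[0,0,0],20]]'; python3 -c "
from h import *
go(*B(-12,68),10.6,185)"
```

```text
clock: 37.28
position: [0.4368, 0.178, 0.0296]
orientation: [0.137, -3.138, 0.0]
wrist_force: [0.6, 0.5, 0.6]
opening: 0.0359
grasp_force: 50.0
t 37.27 p [0.4368 0.178  0.0296] o [ 0.137 -3.138  0.   ] F [0.6 0.5 0.6] op 0.035913858698123434 50.043604373931885
shift now-axes [ 0.5 -1.5 19. ] turn [-0. -0.  0.] shift goal-axes [ 0.5 -1.5 19. ]
```

```bash
python3 -m jog '[[[0.5,-1.5,12],[0,0,0],20],[[0,0,7],[0,0,0],20],[[-4,0,0],[0,0,0],20],[[-4,0,0],[0,0,0],20],[[0,0,0],[0,0,0],20]]'; python3 -m jog '[[[-1.5,0,0],[0,0,0],20],[[0,0,0],[0,0,0],20]]'; python3 -m jog '[[[-1,0,0],[0,0,0],20],[[0,0,0],[0,0,0],20]]'; python3 -m jog '[[[-1,0,0],[0,0,0],20],[[0,0,0],[0,0,0],20]]'; python3 -c "
from h import *
go(*B(-2,68),10,185)"
```

```text
clock: 37.9
position: [0.4447, 0.1772, 0.0102]
orientation: [-0.137, 3.138, -0.0]
wrist_force: [-0.6, 0.2, -0.4]
opening: 0.0356
grasp_force: 50.1
clock: 38.15
position: [0.4459, 0.1774, 0.0103]
orientation: [0.137, -3.139, 0.0]
wrist_force: [0.6, 0.7, -0.0]
opening: 0.0356
grasp_force: 50.1
clock: 38.4
position: [0.4469, 0.1774, 0.0103]
orientation: [-0.137, 3.139, -0.0]
wrist_force: [0.5, 0.4, -0.6]
opening: 0.0359
grasp_force: 50.1
clock: 38.65
position: [0.4474, 0.1775, 0.0101]
orientation: [0.137, -3.138, 0.0]
wrist_force: [-1.2, -0.4, 0.0]
opening: 0.0355
grasp_force: 50.1
t 38.65 p [0.4474 0.1775 0.0101] o [ 0.137 -3.138  0.   ] F [-1.2 -0.4  0. ] op 0.035503000361937154 50.145167112350464
shift now-axes [ 1.  -0.   0.1] turn [-0. -0.  0.] shift goal-axes [ 1.  -0.   0.1]
```

```bash
python3 -m jog '[[[-1,0,0],[0,0,0],20],[[0,0,0.8],[0,0,0],20],[[0.3,0,0],[0,0,0],20],[[0,0,0],[0,0,0],54],[[0,0,0],[0,0,0],54],[[0,0,0],[0,0,0],54],[[0,0,-10],[0,0,0],54],[[0,0,-40],[0,0,0],54],[[0,0,-50],[0,0,0],54],[[-45,-7,0],[0,0,0.8],0],[[-45,-7,0],[0,0,0.8],0],[[-45,-7,0],[0,0,0],0],[[-45,-6,0],[0,0,0],0],[[-34,0,0],[0,0,0],0],[[0,0,0],[0,0,0],0],[[0,0,0],[0,0,0],0]]'; python3 -c "
from h import *
go(*W[1],45,183.4)"
```

```text
clock: 40.65
position: [0.6634, 0.1653, 0.1095]
orientation: [0.093, -3.14, 0.0]
wrist_force: [-0.4, -0.4, -0.7]
opening: -0.0002
grasp_force: 0.0
t 40.65 p [0.6634 0.1653 0.1095] o [ 0.093 -3.14   0.   ] F [-0.4 -0.4 -0.7] op -0.0002031812118299264 0.0
shift now-axes [ 2.2 -2.  64.5] turn [-0. -0.  0.] shift goal-axes [ 2.2 -2.  64.5]
```

```bash
python3 -m jog '[[[2.2,-2,0],[0,0,0],0],[[0,0,50],[0,0,0],0],[[0,0,15],[0,0,0],0],[[0,0,6],[0,0,0],0],[[0,0,6],[0,0,0],0],[[0,0,6],[0,0,0],0],[[0,0,3],[0,0,0],0],[[0,0,2],[0,0,0],0],[[0,0,0],[0,0,0],0]]'; python3 -m jog '[[[0,0,2],[0,0,0],0],[[0,0,0],[0,0,0],0]]';  python3 -m jog '[[[0,0,-40],[0,0,0],0],[[0,0,-60],[0,0,0],0],[[0,0,-60],[0,0,0],0],[[20,-60,0],[0,0,0],0],[[20,-60,0],[0,0,0],0],[[20,-60,0],[0,0,0],0],[[20,-60,0],[0,0,0],0],[[20,-60,0],[0,0,0],0],[[20,-60,0],[0,0,0],0],[[0,0,0],[0,0,0],0],[[0,0,0],[0,0,0],0]]'
python3 - <<'E'
from h import *
c=edge();h,s,v=hsv(c)
cv2.imwrite('pics/t4.png',cv2.resize(c['frame'][180:370,240:440],None,fx=3.15,fy=3.15,interpolation=cv2.INTER_CUBIC))
can=roi((s<45)&(v>140),250,300,410,350).astype(np.uint8)
hs=cv2.connectedComponentsWithStats(cv2.morphologyEx(((h>55)&(h<72)&(s>120)).astype(np.uint8),cv2.MORPH_CLOSE,np.ones((9,9))))
for i in range(1,hs[0]):
    if hs[2][i,4]>200: print(hs[2][i],np.round(onz(c,[hs[3][i]],.016)*1000,1))
for y in(68,0,-68):print('want',B(-2,y))
shot('scene','s5.png')
E
```

```text
clock: 41.78
position: [0.6625, 0.1634, 0.0232]
orientation: [-0.093, 3.138, 0.001]
wrist_force: [-3.0, -0.9, 10.3]
opening: 0.0001
grasp_force: 5.2
clock: 42.02
position: [0.6626, 0.1633, 0.0231]
orientation: [-0.093, 3.138, 0.002]
wrist_force: [-10.8, -1.8, 24.4]
opening: 0.0001
grasp_force: 11.9
clock: 43.4
position: [0.5646, -0.199, 0.1794]
orientation: [-0.092, 3.14, 0.001]
wrist_force: [0.2, 0.3, 0.0]
opening: 0.0003
grasp_force: 0.0
steel [468.  110.    4.9 270.4  72. ]
rib [489.9 113.3   4.9 147.   10.8]
[365 301  22  25 247] [[460.   42.6  16. ]]
[330 304  21  24 229] [[454.8 109.9  16. ]]
[294 306  21  25 222] [[450.  175.9  16. ]]
want [446.3810201  177.36692798]
want [452.3076106  109.62568851]
want [458.23420111  41.88444904]
```

View pics/t4.png

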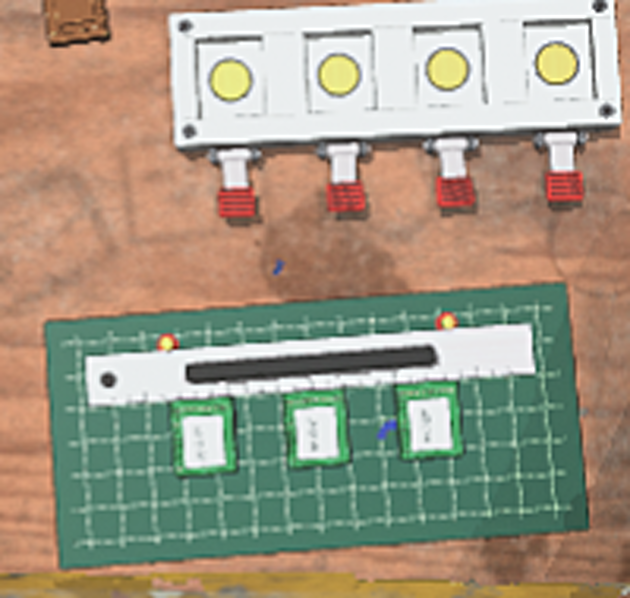

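View pics/s5.png

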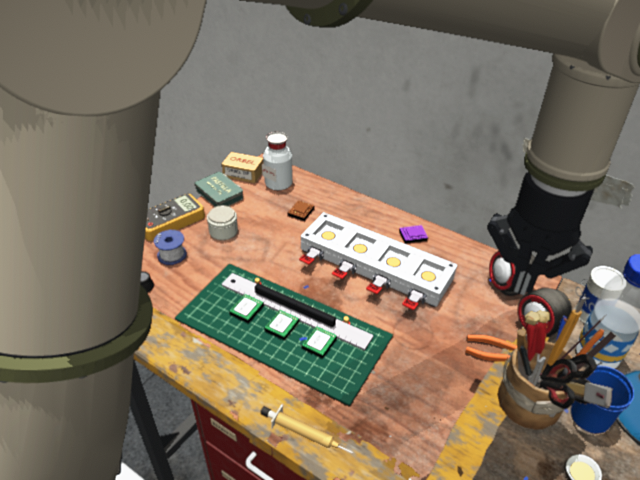

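All wells are empty, all four pins are down, and the three modules lie in a row against the straightedge (top crop (205,435), (317,428), (430,420)). A last numeric check for squareness:

Run:
```python
from h import *
c=shot('top');h,s,v=hsv(c)
m=((h>55)&(h<72)&(s>120))
for q in((288,298,322,338),(324,296,358,336),(360,293,394,333)):
    r=rect(c,big(roi(m,*q),9),.016);d=B(0,0);a=np.deg2rad(5);e=r[:2]-d
    print(r,'board xy',np.round([e[0]*np.cos(a)+e[1]*np.sin(a),-e[0]*np.sin(a)+e[1]*np.cos(a)],1))
r=np.array([489.9,113.3])-B(0,0);print('rib board',r)
```

```text
[446.5 176.7 -85.   44.   36.6] board xy [-1.9 67.3]
[452.1 109.5 -85.3  44.2  36.2] board xy [-2.2 -0.1]
[458.   41.8 -84.2  44.3  36.6] board xy [ -2.2 -68.1]
rib board [35.6  3.5]
```

```bash
python3 -c "
from plant import *
print(job_done())"
```

```text
the job is handed in; nothing more can be done
None
```

The job is handed in (no verdict came back): the straightedge touches both pins, modules 1, 3 and 4 lie can up in a square row against it with gaps of about 3 cm (well 2 was empty), and all ejector pins are down.

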